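Gauge the gingerbread bars

ROBOT

A 7-joint arm with a two-finger parallel gripper is mounted at the origin on the work surface. World frame = base frame: x ahead of the robot, y to its left, z up, the work surface at z = 0. Lengths are in m, angles in degrees, forces in N, time in s.
With the tool pointing down it reaches from about 0.425 to 0.875 m from the base axis. Payload 4.7 kg.
Tool frame: the origin (TCP) lies between the finger pads; the fingertips stand 8 mm ahead of it and the grasp point (between the pads) lies 11 mm behind it (env.tip_extent is the distance from the TCP to the fingertips, in m); z points along the fingers, y is the line along which they close (so a half turn about z gives the same grasp; the last joint's range is limited). The gripper opens to 87 mm and grips with 3 to 60 N. Pads are 19 mm wide; open, the fingers measure 117 mm over their backs; the gripper's body (75 mm by 190 mm) begins 51 mm behind the grasp point.
Start: joints at [73.058, 18.392, -4.016, 83.108, 1.295, 78.541, -3.26], TCP at [0.198, -0.619, 0.231] pointing down, gripper open.
Joint ranges: [-163.93, 163.93], [-17.29, 119.83], [-79.2, 71.16], [3.27, 140.29], [-89.18, 269.18], [5.43, 117.66], [-154.24, 154.24]. Speed limits (degrees/s): [147.25, 147.25, 180, 180, 180, 180, 180].

INTERFACE

Orientations are given as [roll, pitch, yaw] about the fixed x, y, z axes, in that order (R = Rz(yaw) Ry(pitch) Rx(roll)).
In Python, from cell import sensors, vision, workorder, env gives the robot as it stands.
- The arm moves only by the tool drive_tool, never from a script. Its argument "moves" is a list of rows, each an object of numbers: "x", "y", "z": the shift along the tool's x, y, z in mm; "rx", "ry", "rz": the turn, a rotation vector about the tool's x, y, z in rad; "fingers": the closure, from -1 (fully open) to 1 (shut). In form: [{"x": .., "y": .., "z": .., "rx": .., "ry": .., "rz": .., "fingers": ..}, ...]. A call has 1 to 20 rows; each row is the pose to reach, as a shift and turn from the pose commanded when the call began, along the tool's axes at that moment; what a row does not reach only later rows make up. A row lasts 1/8 s, in which the tool goes at most 62.5 mm and 10.7 degrees, less where a joint would pass 70% of its speed; a pose out of reach is approached as far as the arm can. A call with a gripper value outside its range is refused whole. The fingers move at their own pace and stop on an object; "force" is the grip in N (left out, the last holds). Time passes only in rows, so rows that repeat a pose let the fingers close. It gives the time, the measured TCP pose, the force, the opening and the grip force at its end, in the units of the state.
- sensors.get_obs(): the state, without advancing time (a new reading comes with each control period).
- vision.read_camera(name): name is "side" or "top"; returns a dict with "image" (400x640x3 uint8, red, green, blue), "fx", "fy", "cx", "cy" (pixels), "R" (3x3) and "t" (3): a world point X has camera coordinates R X + t. Camera axes: x right, y down, z forward; pixel columns grow to the right and rows downward; lengths in m; the calibration is good to about 2 mm. A picture is of the moment at which its call begins. There is no depth.
- workorder.sign_off(): hands the job in; it is judged then, once.
The state is a dict: "time_s": time; "qpos": joint angles; "joint_velocities": joint speeds; "effort": joint torques, N m; "tool_pos": TCP position; "tool_rot": TCP orientation; "force": force on the tool from outside, world axes, zero at the start; "wrist_torque": the same for the moment, N m; "grip_width": finger opening in m; "grasp_force": force on a finger pad.
Only numpy, scipy, OpenCV 4.12 (cv2) and the standard library are available. Lean on these libraries where they do the work, as an engineer would, in place of code of your own. Each camera call takes 0.05 s, during which the arm holds its last target. There are 200 camera calls.

TASK

Check the three gingerbread bars on the grey mat in the sloping slot gauge, one at a time: lay the bar flat on the slope, lengthwise in line with the slot, and slide it down the slot as far as it goes, well into the red jaws if they let it in. Put each bar away before gauging the next, lying flat in the box it belongs to: the green box if it passes between the green (go) jaws but stops at the red (no-go) jaws, the orange box if it is too wide for the green jaws, the blue box if it goes in between the red jaws too. Leave everything else where it is.

Things in the scene. Friction and masses are not known exactly. Their poses are not given: they have to be found in the camera images.
- bar_a: one of three iced gingerbread bars that look alike but for their width: 58 long (own x), 18 thick (own z), width (own y) different from bar to bar, somewhere from 30 to 46, to be found with the gauge; brown, white icing outline, three sweets along the middle. Rigid, about 40 g. Starts flat, iced side up, on the grey mat (4 thick). Origin: centre of its underside
- bar_b: one of three iced gingerbread bars that look alike but for their width: 58 long (own x), 18 thick (own z), width (own y) different from bar to bar, somewhere from 30 to 46, to be found with the gauge; brown, white icing outline, three sweets along the middle. Rigid, about 40 g. Starts flat, iced side up, on the grey mat (4 thick). Origin: centre of its underside
- bar_c: one of three iced gingerbread bars that look alike but for their width: 58 long (own x), 18 thick (own z), width (own y) different from bar to bar, somewhere from 30 to 46, to be found with the gauge; brown, white icing outline, three sweets along the middle. Rigid, about 40 g. Starts flat, iced side up, on the grey mat (4 thick). Origin: centre of its underside
- gauge: fixed white plate 158 x 96 on a plywood stand, sloping 30 degrees, high end away from the robot. Origin: on the plate's surface, on the slot's centre line, at the upper end of the green jaws, 55 above the table. x points up the slope (slide bars to -x, down towards the robot), y across to the left, z square out of the plate. Plate spans x -66 to 92, y -48 to 48; bare above x = 16
- go (a point): same point and axes as gauge. Jaws: two mirror-alike rails 14 high, open above, out to y = 36 each side. Grey lead-in from x = 16 (gap 60) narrowing to x = 0; green go jaws x = 0 to -30, gap 41.5. Bars in the right class pass a gap with about 1.7 play each side; too wide ones overlap by as much and stop firmly (in the lead-in, lower end at about x = 3)
- no_go (a point): on the plate, centre line, at the upper end of the red no-go jaws (30 down the slope from go); axes as gauge. Gap here 39, narrowing at 45 degrees to 34.5 within 2, then 34.5 down to 32 below this point. A bar is gauged when flat within 5 of the plate, in line and centred in the slot, at its stop for 0.1 s; a narrow one: lower end 11 or more below this point
- box_green: open green box, fixed, 124 x 124 outside, walls 4 thick, rim 35 above the table, floor 4 thick. For bars that pass the green jaws and stop at the red (right size). Origin: centre of its underside, on the table; z up
- box_orange: open orange box, fixed, 124 x 124 outside, walls 4 thick, rim 35 above the table, floor 4 thick. For bars that do not enter the green jaws (too wide). Origin: centre of its underside, on the table; z up
- box_blue: open blue box, fixed, 124 x 124 outside, walls 4 thick, rim 35 above the table, floor 4 thick. For bars that enter the red jaws (too narrow). Origin: centre of its underside, on the table; z up
- lemon: yellow lemon on the mat, about 46 x 72, 46 high, leave alone. Origin: under its middle
- cutter: round steel biscuit cutter on the mat, 54 across, 25 high, leave alone. Origin: centre of its underside
- sugar_bag: white paper bag, 70 x 100, 158 high, beyond the gauge, leave alone. Origin: centre of its underside
- bowl: green bowl, 150 across, 70 high, beyond the gauge, leave alone. Origin: centre of its underside
- sprinkles: small pink jar with a red lid, 48 across, 75 high, left of the gauge's low end, leave alone. Origin: centre of its underside
- spoon: wooden spoon lying crosswise on the table in front of the gauge, 140 long, under 35 high, leave alone. Origin: under its middle

How it is judged:
By the outcome, as a careful person would: the job done as asked, in the order asked, and still so for the second after the job is handed in, with the robot touching nothing.
It also fails if it takes over 72 s, if anything falls off the work surface, if the arm or the gripper's body presses on something with over 40 N, if the wrist force passes 120 N, or if a joint passes its speed limit or range.

## Working session

There is one attempt and no reset: what is moved stays moved. The work goes in short steps, Python scripts to look and compute and a tool call to move; the robot and the scene stay as the last step left them, time stands still between calls to the robot, and variables do not carry over. Pictures are saved under pics/ and viewed, at most 10 in all, crops included, and the job is handed in when it is done.

Besides the shell and the picture viewer there is one more tool, called after ">>>" by a JSON object that holds its "op" and its "data", one argument or row to a line. drive_tool: Moves the arm, as the interface text tells. Its arguments: {"type":"object","properties":{"moves":{"type":"array"},"force":{"type":"number"}},"required":["moves"]}

```bash
ls; mkdir -p pics; python3 - <<'E'
from cell import sensors, vision, env
import cv2,json
o=sensors.get_obs();print({k:o[k] for k in('time_s','tool_pos','tool_rot','grip_width')},env.tip_extent)
for n in('top','side'):
    c=vision.read_camera(n);cv2.imwrite(f'pics/{n}0.png',c['image'][...,::-1])
    print(n,c['fx'],c['fy'],c['cx'],c['cy'],c['R'],c['t'])
E
```

```text
pics
{'time_s': 0.0, 'tool_pos': array([ 0.19798266, -0.61855382,  0.2294511 ]), 'tool_rot': array([-1.79890460e+02,  4.17065367e-03,  1.77518205e+01]), 'grip_width': 0.08700568159748598} 0.008
top 450.8290704405126 450.8290704405126 317.3465179269401 199.50656845456965 [[-0.00983214 -0.99994084  0.0046518 ]
 [-0.99227929  0.00918142 -0.12368312]
 [ 0.1236331  -0.00583195 -0.99231086]] [0.00152043 0.60273629 1.23607528]
side 380.9509070100985 380.9509070100985 320.0289986381124 201.63869881465493 [[ 0.95989295 -0.28035529 -0.00253655]
 [-0.20378744 -0.69146589 -0.6930697 ]
 [ 0.19255182  0.66578964 -0.72086612]] [-0.54347723  0.15713753  0.84188392]
```

View pics/top0.png

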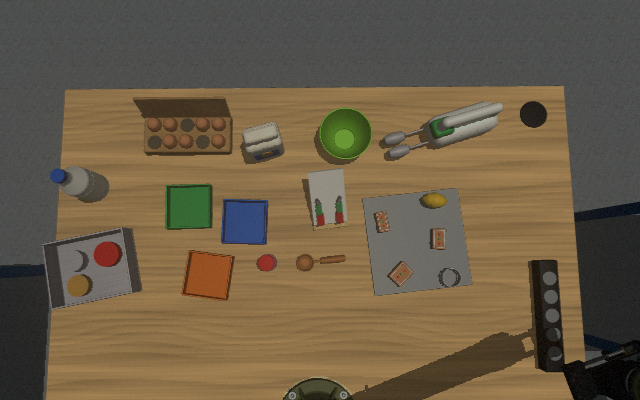

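View pics/side0.png

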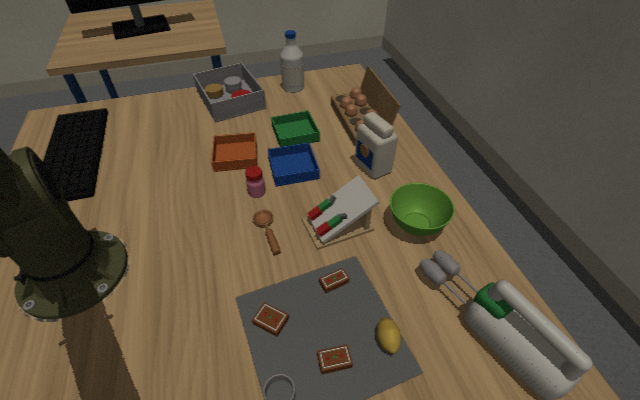

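The top view shows bars at about (382,221), (439,239) and (401,273), the gauge plate at (328,200), and the green, blue and orange boxes at (189,207), (245,222) and (209,275). The side view agrees. Next I'll measure more finely.

```bash
cat > h.py <<'E'
import numpy as np,cv2
from cell import sensors,vision
def ray(c,uv,z):
    R,t=np.array(c['R']),np.array(c['t']);C=-R.T@t
    d=R.T@np.array([(uv[0]-c['cx'])/c['fx'],(uv[1]-c['cy'])/c['fy'],1]);return C+d*(z-C[2])/d[2]
def proj(c,X):
    p=np.atleast_2d(X)@np.array(c['R']).T+np.array(c['t']);return np.c_[p[:,0]/p[:,2]*c['fx']+c['cx'],p[:,1]/p[:,2]*c['fy']+c['cy']]
def bars(c,z=.022,box=None):
    im=c['image'].astype(int);r,b=im[...,0],im[...,2]
    hsv=cv2.cvtColor(c['image'],cv2.COLOR_RGB2HSV)
    m=((r-b>25)).astype(np.uint8)
    return m
E
python3 - <<'E'
from h import *
T=vision.read_camera('top');S=vision.read_camera('side')
a=T['image'][160:240,295:360];b=S['image'][170:250,295:385]
a=cv2.resize(a,None,fx=6,fy=6,interpolation=2)[:480];b=cv2.resize(b,(400,356),interpolation=2)
o=np.zeros((480,790,3),np.uint8);o[:480,:390]=a;o[:356,390:790]=b
cv2.imwrite('pics/g.png',o[...,::-1])
a=T['image'][180:300,360:475]
cv2.imwrite('pics/m.png',cv2.resize(a,None,fx=5,fy=5,interpolation=2)[...,::-1])
# bars: top-face outlines within mat region
for n,c,z in(('top',T,.022),('side',S,.022)):
    mat=np.array([proj(c,[[x,y,.004]])[0] for x,y in[(.66,-.13),(.66,-.38),(.38,-.40),(.38,-.13)]]).astype(int)
    M=np.zeros((400,640),np.uint8);cv2.fillPoly(M,[mat],1)
    im=c['image'].astype(int);m=((im[...,0]-im[...,2]>22)&(M>0)).astype(np.uint8)
    m=cv2.morphologyEx(m,3,np.ones((5,5)))
    for k in cv2.findContours(m,0,2)[0]:
        if cv2.contourArea(k)<40:continue
        P=np.array([ray(c,p[0],z)[:2] for p in k],np.float32)*1000
        (x,y),(w,h),an=cv2.minAreaRect(P);print(n,np.round([x,y,w,h,an],1),k.mean((0,1)).round())
for nm,h0 in(('green',(35,85)),('orange',(4,16)),('blue',(105,125))):
    hs=cv2.cvtColor(T['image'],cv2.COLOR_RGB2HSV)
    m=((hs[...,0]>=h0[0])&(hs[...,0]<=h0[1])&(hs[...,1]>150)).astype(np.uint8);m[:,:150]=0;m[:,285:]=0;m[:170]=0
    k=max(cv2.findContours(m,0,2)[0],key=cv2.contourArea)
    P=np.array([ray(T,p[0],.035)[:2] for p in k],np.float32)*1000;print(nm,cv2.minAreaRect(P))
E
```

```text
top [ 394.1 -236.2   46.9   57.9   44. ] [401. 269.]
top [ 491.4 -345.    39.7   57.1   87.4] [436. 237.]
top [ 540.8 -187.2   57.9   33.2   10.9] [382. 222.]
top [ 520.3 -250.6  249.3  277.2   90. ] [402. 210.]
side [ 491.9 -349.2   43.    59.    86.3] [335. 358.]
side [ 394.7 -239.9   49.8   62.2   46. ] [274. 318.]
side [ 540.9 -191.7   61.3   38.9   11. ] [334. 280.]
side [ 5.167e+02 -2.631e+02  2.739e+02  2.487e+02  4.000e-01] [360. 294.]
green ((615.5267333984375, 420.8511047363281), (2.8547332286834717, 0.0), -178.20506286621094)
orange ((395.0906066894531, 301.9847106933594), (130.73324584960938, 124.67278289794922), 81.74745178222656)
blue ((585.7022094726562, 208.73275756835938), (20.70548439025879, 7.165740966796875), 11.829167366027832)
```

View pics/g.png

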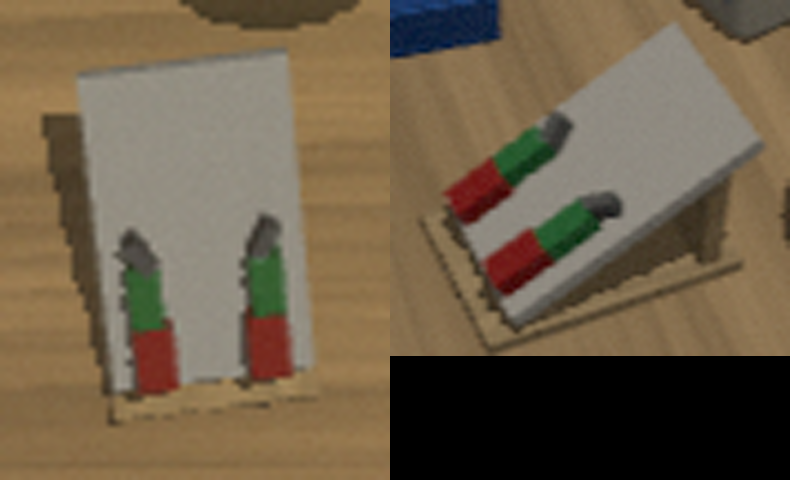

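View pics/m.png

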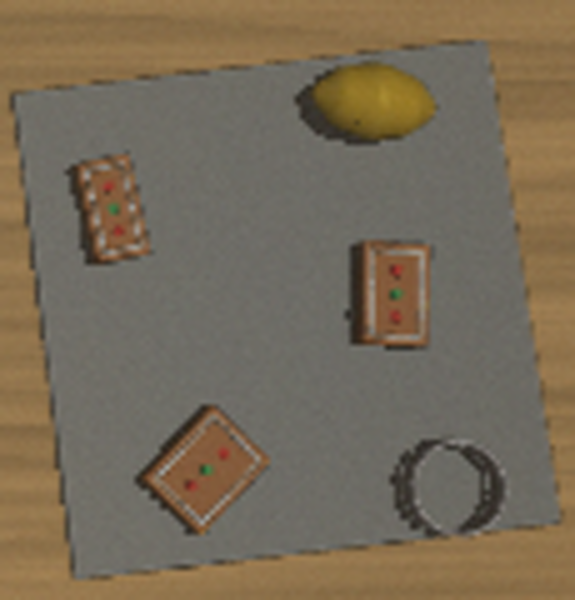

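The crops show the gauge plate corners in the top half at about (78,75), (287,50), (314,368) and (113,392). On the mat there are three bars about 33, 39 and 46 wide. I'll fit the gauge pose next.

```bash
cat >> h.py <<'E'
from scipy.optimize import least_squares
from scipy.spatial.transform import Rotation as Ro
def gp(p,X):
    a=np.radians(30);R=np.array([[np.cos(a),0,-np.sin(a)],[0,1,0],[np.sin(a),0,np.cos(a)]])
    return (Ro.from_euler('z',p[2],degrees=True).as_matrix()@R@np.atleast_2d(X).T/1000).T+[p[0]/1000,p[1]/1000,.055]
E
python3 - <<'E'
from h import *
T=vision.read_camera('top');S=vision.read_camera('side')
tp=lambda u,v:(295+(u+.5)/6-.5,160+(v+.5)/6-.5)
sp=lambda u,v:(295+(u-389.5)/4.444-.5,170+(v+.5)/4.45-.5)
G=[(92,48,0),(92,-48,0),(-66,-48,0),(-66,48,0)]
t=np.array([tp(78,75),tp(287,52),tp(314,369),tp(113,392)])
s=np.array([sp(676,24),sp(762,146),sp(517,322)])
f=lambda p:np.r_[(proj(T,gp(p,G))-t).ravel(),(proj(S,gp(p,G[:3]))-s).ravel()]
r=least_squares(f,[600,-30,5]);print(r.x,r.fun.round(1))
f2=lambda p:(proj(T,gp(p,G))-t).ravel();r2=least_squares(f2,r.x);print('top only',r2.x)
f3=lambda p:(proj(S,gp(p,G[:3]))-s).ravel();r3=least_squares(f3,r.x);print('side only',r3.x)
for n,q in(('green',(189.5,207)),('blue',(245,222)),('orange',(209,275))):print(n,ray(T,q,.035)*1000)
for n,q in(('green',(295.5,127)),('blue',(294,160)),('orange',(235.5,148))):print(n,ray(S,q,.035)*1000)
# check overlay
a=cv2.resize(T['image'][160:240,295:360],None,fx=6,fy=6,interpolation=2)
L=[[(92,0,0),(-66,0,0)],[(0,-36,14),(0,36,14)],[(-30,-36,14),(-30,36,14)],[(16,-36,14),(16,36,14)],[(-62,20,14),(16,20,14)],[(-62,-20,14),(16,-20,14)]]
for l in L:
    q=(proj(T,gp(r.x,l))-[295,160]+.5)*6;cv2.line(a,*[tuple(map(int,x)) for x in q],(255,0,255),1)
b=cv2.resize(S['image'][170:250,295:385],(400,356),interpolation=2)
for l in L:
    q=(proj(S,gp(r.x,l))-[295,170]+.5)*4.444;cv2.line(b,*[tuple(map(int,x)) for x in q],(255,0,255),1)
o=np.zeros((480,790,3),np.uint8);o[:480,:390]=a;o[:356,390:790]=b
cv2.imwrite('pics/g2.png',o[...,::-1])
E
```

```text
[595.8089305  -34.99240668   6.32366628] [ 0.1  0.   0.5 -0.3  0.4 -0.8  0.4 -0.6 -0.1 -0.2 -0.1 -1.  -1.5  0.1]
top only [594.64705672 -33.93003161   6.05697046]
side only [596.61880125 -36.45626012   6.70921101]
green [585.06234452 356.55285778  35.        ]
blue [541.19992231 199.70938075  35.        ]
orange [395.13256799 297.85455176  35.        ]
green [589.84449565 347.46481368  35.        ]
blue [548.81419255 196.94887783  35.        ]
orange [400.60334101 296.27482081  35.        ]
```

View pics/g2.png

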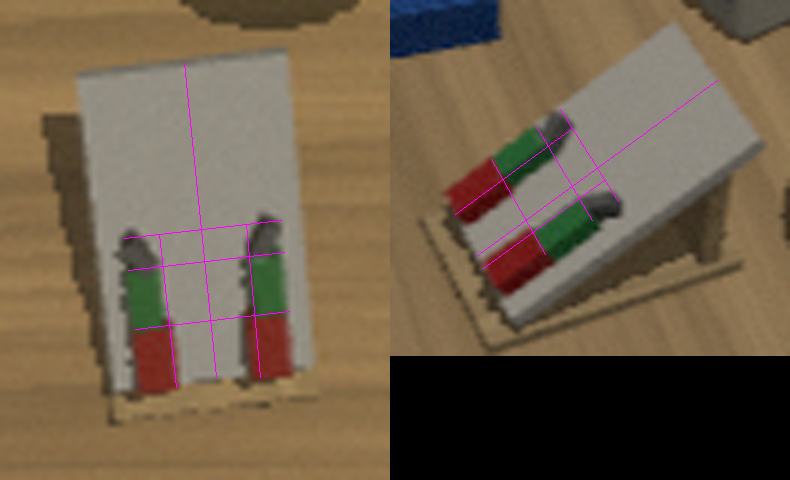

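```bash
cat >> h.py <<'E'
GA=(595.5,-35,6.3)
def down(x,y,z,th):  # th: direction of tool y, world deg
    return np.array([x,y,z])/1000,Ro.from_euler('xyz',[180,0,th+90],degrees=True)
def ga(x,y,z):
    a=gp(GA,np.eye(3)*1000)-gp(GA,[0,0,0]);return gp(GA,[x,y,z])[0],Ro.from_matrix(np.c_[a[1],a[0],-a[2]])
def plan(*w):
    o=sensors.get_obs();p,R=np.array(o['tool_pos']),Ro.from_euler('xyz',o['tool_rot'],degrees=True)
    print('t',o['time_s'],'w',o['grip_width'],'F',np.round(o['force'],1));q,Q=p,R
    for P,W in w:
        n=max(np.linalg.norm(P-q)*1000/62,np.degrees((Q.inv()*W).magnitude())/10.6)
        print((R.inv().apply(P-p)*1000).round(1),(R.inv()*W).as_rotvec().round(3),'rows %.1f'%n);q,Q=P,W
E
python3 -c "
from h import *
plan(down(541,-189,100,10.9),down(541,-189,16,10.9))"
```

```text
t 0.3 w 0.08664173937947736 F [0.6 0.5 0.2]
[ 457.7 -304.8  130.4] [-0.    -0.    -1.451] rows 9.1
[ 457.7 -304.8  214.4] [-0.    -0.    -1.451] rows 1.4
```

>>> {"op": "drive_tool", "data": {
  "moves": [
    {"x":458,"y":-305,"z":130,"rz":-1.451,"fingers":-1},
    {"x":458,"y":-305,"z":130,"rz":-1.451,"fingers":-1},
    {"x":458,"y":-305,"z":130,"rz":-1.451,"fingers":-1},
    {"x":458,"y":-305,"z":130,"rz":-1.451,"fingers":-1},
    {"x":458,"y":-305,"z":130,"rz":-1.451,"fingers":-1},
    {"x":458,"y":-305,"z":130,"rz":-1.451,"fingers":-1},
    {"x":458,"y":-305,"z":130,"rz":-1.451,"fingers":-1},
    {"x":458,"y":-305,"z":130,"rz":-1.451,"fingers":-1},
    {"x":458,"y":-305,"z":130,"rz":-1.451,"fingers":-1},
    {"x":458,"y":-305,"z":130,"rz":-1.451,"fingers":-1},
    {"x":458,"y":-305,"z":130,"rz":-1.451,"fingers":-1},
    {"x":458,"y":-305,"z":130,"rz":-1.451,"fingers":-1}
  ]
}}

```text
invalid input at $.moves[0]: expected keys x, y, z, rx, ry, rz, fingers
```

```bash
python3 -c "
from h import *
plan(down(541,-189,16,10.9))"
```

```text
t 0.3 w 0.08664173937947736 F [0.6 0.5 0.2]
[ 457.7 -304.8  214.4] [-0.    -0.    -1.451] rows 9.5
```

>>> {"op": "drive_tool", "data": {
  "moves": [
    {"x":458,"y":-305,"z":130,"rx":0,"ry":0,"rz":-1.451,"fingers":-1},
    {"x":458,"y":-305,"z":130,"rx":0,"ry":0,"rz":-1.451,"fingers":-1},
    {"x":458,"y":-305,"z":130,"rx":0,"ry":0,"rz":-1.451,"fingers":-1},
    {"x":458,"y":-305,"z":130,"rx":0,"ry":0,"rz":-1.451,"fingers":-1},
    {"x":458,"y":-305,"z":130,"rx":0,"ry":0,"rz":-1.451,"fingers":-1},
    {"x":458,"y":-305,"z":130,"rx":0,"ry":0,"rz":-1.451,"fingers":-1},
    {"x":458,"y":-305,"z":130,"rx":0,"ry":0,"rz":-1.451,"fingers":-1},
    {"x":458,"y":-305,"z":130,"rx":0,"ry":0,"rz":-1.451,"fingers":-1},
    {"x":458,"y":-305,"z":130,"rx":0,"ry":0,"rz":-1.451,"fingers":-1},
    {"x":458,"y":-305,"z":130,"rx":0,"ry":0,"rz":-1.451,"fingers":-1},
    {"x":458,"y":-305,"z":130,"rx":0,"ry":0,"rz":-1.451,"fingers":-1},
    {"x":458,"y":-305,"z":130,"rx":0,"ry":0,"rz":-1.451,"fingers":-1}
  ]
}}

```text
time_s: 1.8
tool_pos: [0.5406, -0.1912, 0.1008]
tool_rot: [-180.0, 0.1, 100.7]
force: [-0.3, 0.4, -0.1]
grip_width: 0.0866
grasp_force: 0.0
```

```bash
python3 -c "
from h import *
plan(down(541,-189,16,10.9))"
```

```text
t 1.8 w 0.08656802407513747 F [-0.3  0.4 -0.1]
[ 2.2  0.9 84.8] [-0.     0.001 -0.003] rows 1.4
```

>>> {"op": "drive_tool", "data": {
  "moves": [
    {"x":2,"y":1,"z":50,"rx":0,"ry":0,"rz":0,"fingers":-1},
    {"x":2,"y":1,"z":85,"rx":0,"ry":0,"rz":0,"fingers":-1},
    {"x":2,"y":1,"z":85,"rx":0,"ry":0,"rz":0,"fingers":-1},
    {"x":2,"y":1,"z":85,"rx":0,"ry":0,"rz":0,"fingers":0},
    {"x":2,"y":1,"z":85,"rx":0,"ry":0,"rz":0,"fingers":0},
    {"x":2,"y":1,"z":85,"rx":0,"ry":0,"rz":0,"fingers":0},
    {"x":2,"y":1,"z":85,"rx":0,"ry":0,"rz":0,"fingers":0},
    {"x":2,"y":1,"z":30,"rx":0,"ry":0,"rz":0,"fingers":0},
    {"x":2,"y":1,"z":-20,"rx":0,"ry":0,"rz":0,"fingers":0},
    {"x":2,"y":1,"z":-70,"rx":0,"ry":0,"rz":0,"fingers":0},
    {"x":2,"y":1,"z":-70,"rx":0,"ry":0,"rz":0,"fingers":0}
  ],
  "force": 12
}}

```text
time_s: 3.18
tool_pos: [0.5448, -0.1874, 0.1754]
tool_rot: [179.6, 0.3, 100.9]
force: [-0.3, -0.3, 0.1]
grip_width: 0.0581
grasp_force: 12.0
```

```bash
python3 -c "
from h import *
plan(ga(52,0,75),ga(52,0,22),ga(52,0,14))"
```

```text
t 3.175 w 0.05806962885023598 F [-0.3 -0.3  0.1]
[139.6  85.8  29.3] [-0.516 -0.016  0.08 ] rows 2.8
[137.7 111.9  75.4] [-0.516 -0.016  0.08 ] rows 0.9
[137.4 115.9  82.4] [-0.516 -0.016  0.08 ] rows 0.1
```

>>> {"op": "drive_tool", "data": {
  "moves": [
    {"x":140,"y":86,"z":29,"rx":-0.516,"ry":-0.016,"rz":0.08,"fingers":0},
    {"x":140,"y":86,"z":29,"rx":-0.516,"ry":-0.016,"rz":0.08,"fingers":0},
    {"x":140,"y":86,"z":29,"rx":-0.516,"ry":-0.016,"rz":0.08,"fingers":0},
    {"x":140,"y":86,"z":29,"rx":-0.516,"ry":-0.016,"rz":0.08,"fingers":0},
    {"x":138,"y":112,"z":75,"rx":-0.516,"ry":-0.016,"rz":0.08,"fingers":0},
    {"x":138,"y":112,"z":75,"rx":-0.516,"ry":-0.016,"rz":0.08,"fingers":0},
    {"x":138,"y":112,"z":75,"rx":-0.516,"ry":-0.016,"rz":0.08,"fingers":0}
  ]
}}

```text
time_s: 4.05
tool_pos: [0.6262, -0.0307, 0.0957]
tool_rot: [150.5, -0.3, 96.2]
force: [0.3, -0.3, 0.3]
grip_width: 0.0575
grasp_force: 12.0
```

```bash
python3 -c "
from h import *
plan(ga(52,0,12),ga(-13,0,12))
T=vision.read_camera('top');S=vision.read_camera('side')
o=np.hstack([cv2.resize(c['image'][r:r+100,l:l+100],(395,395)) for c,r,l in((T,145,285),(S,150,295))])
cv2.imwrite('pics/a1.png',o[...,::-1])"
```

```text
t 4.05 w 0.057504297897640264 F [ 0.3 -0.3  0.3]
[-1.   4.9  7.8] [-0.008 -0.004 -0.004] rows 0.1
[ -1.2 -60.1   8.3] [-0.008 -0.004 -0.004] rows 1.0
```

View pics/a1.png

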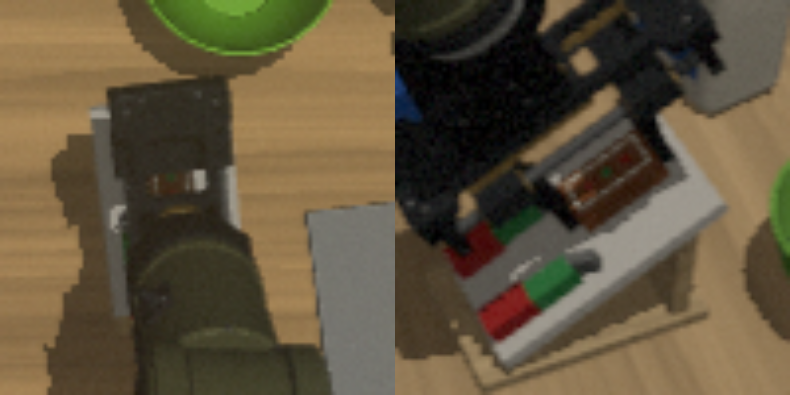

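The bar is held in line above the plate, clear of the jaws. I'll lower it to contact.

>>> {"op": "drive_tool", "data": {
  "moves": [
    {"x":-1,"y":5,"z":4,"rx":-0.008,"ry":-0.004,"rz":-0.004,"fingers":0},
    {"x":-1,"y":5,"z":6,"rx":-0.008,"ry":-0.004,"rz":-0.004,"fingers":0},
    {"x":-1,"y":5,"z":8,"rx":-0.008,"ry":-0.004,"rz":-0.004,"fingers":0},
    {"x":-1,"y":5,"z":8,"rx":-0.008,"ry":-0.004,"rz":-0.004,"fingers":0}
  ]
}}

```text
time_s: 4.65
tool_pos: [0.6344, -0.0303, 0.0913]
tool_rot: [149.9, 0.1, 96.4]
force: [-0.7, -0.6, 1.6]
grip_width: 0.058
grasp_force: 12.0
```

```bash
python3 -c "
from h import *
plan(ga(52,0,12),ga(-13,0,12))"
```

```text
t 4.65 w 0.05797434461059342 F [-0.7 -0.6  1.6]
[-0.4 -0.1 -0.2] [0.001 0.    0.001] rows 0.0
[ -0.3 -65.1  -0.2] [0.001 0.    0.001] rows 1.0
```

>>> {"op": "drive_tool", "data": {
  "moves": [
    {"x":0,"y":0,"z":1,"rx":0,"ry":0,"rz":0,"fingers":0},
    {"x":0,"y":0,"z":1,"rx":0,"ry":0,"rz":0,"fingers":-0.43},
    {"x":0,"y":0,"z":1,"rx":0,"ry":0,"rz":0,"fingers":-0.43},
    {"x":0,"y":-8,"z":1,"rx":0,"ry":0,"rz":0,"fingers":-0.43},
    {"x":0,"y":-15,"z":1,"rx":0,"ry":0,"rz":0,"fingers":-0.43},
    {"x":0,"y":-19,"z":1,"rx":0,"ry":0,"rz":0,"fingers":-0.43},
    {"x":0,"y":-23,"z":1,"rx":0,"ry":0,"rz":0,"fingers":-0.43},
    {"x":0,"y":-27,"z":1,"rx":0,"ry":0,"rz":0,"fingers":-0.43},
    {"x":0,"y":-31,"z":1,"rx":0,"ry":0,"rz":0,"fingers":-0.43},
    {"x":0,"y":-35,"z":1,"rx":0,"ry":0,"rz":0,"fingers":-0.43}
  ]
}}

```text
time_s: 5.9
tool_pos: [0.6045, -0.0335, 0.0726]
tool_rot: [150.0, 0.0, 96.4]
force: [0.2, -0.6, -0.5]
grip_width: 0.062
grasp_force: 0.1
```

```bash
python3 -c "
from h import *
plan(ga(52,0,12),ga(-18,0,12))"
```

```text
t 5.9 w 0.06198597669455917 F [ 0.2 -0.6 -0.5]
[-0.5 35.3 -1.3] [0.001 0.    0.001] rows 0.6
[ -0.4 -34.7  -1.3] [0.001 0.    0.001] rows 1.1
```

>>> {"op": "drive_tool", "data": {
  "moves": [
    {"x":0,"y":-4,"z":-0.5,"rx":0,"ry":0,"rz":0,"fingers":-0.43},
    {"x":0,"y":-8,"z":-0.5,"rx":0,"ry":0,"rz":0,"fingers":-0.43},
    {"x":0,"y":-12,"z":-0.5,"rx":0,"ry":0,"rz":0,"fingers":-0.43},
    {"x":0,"y":-16,"z":-0.5,"rx":0,"ry":0,"rz":0,"fingers":-0.43},
    {"x":0,"y":-19,"z":-0.5,"rx":0,"ry":0,"rz":0,"fingers":-0.43},
    {"x":0,"y":-22,"z":-0.5,"rx":0,"ry":0,"rz":0,"fingers":-0.43},
    {"x":0,"y":-25,"z":-0.5,"rx":0,"ry":0,"rz":0,"fingers":-0.43},
    {"x":0,"y":-28,"z":-0.5,"rx":0,"ry":0,"rz":0,"fingers":-0.43}
  ]
}}

```text
time_s: 6.9
tool_pos: [0.5801, -0.0363, 0.059]
tool_rot: [150.0, 0.0, 96.4]
force: [0.0, 0.8, 0.2]
grip_width: 0.0625
grasp_force: 0.0
```

```bash
python3 -c "
from h import *
plan(ga(52,0,12),ga(-20,0,12))"
```

```text
t 6.9 w 0.062465838392806027 F [0.  0.8 0.2]
[-0.5 63.4 -0.8] [0.    0.    0.001] rows 1.0
[-0.4 -8.6 -0.8] [0.    0.    0.001] rows 1.2
```

>>> {"op": "drive_tool", "data": {
  "moves": [
    {"x":0,"y":-4,"z":-0.5,"rx":0,"ry":0,"rz":0,"fingers":-0.43},
    {"x":0,"y":-8,"z":-0.5,"rx":0,"ry":0,"rz":0,"fingers":-0.43},
    {"x":0,"y":-8,"z":-0.5,"rx":0,"ry":0,"rz":0,"fingers":-0.43},
    {"x":0,"y":-8,"z":-0.5,"rx":0,"ry":0,"rz":0,"fingers":-0.43}
  ]
}}

```text
time_s: 7.4
tool_pos: [0.5732, -0.0371, 0.0556]
tool_rot: [150.0, 0.0, 96.4]
force: [0.3, -0.2, 0.3]
grip_width: 0.0621
grasp_force: 0.0
```

```bash
python3 -c "
from h import *
plan(ga(-20,0,12),ga(-20,0,90),down(541,200,110,10))
S=vision.read_camera('side')
cv2.imwrite('pics/a2.png',cv2.resize(S['image'][160:260,285:385],(500,500))[...,::-1])"
```

```text
t 7.4 w 0.06213012129977518 F [ 0.3 -0.2  0.3]
[-0.4 -0.9 -0.3] [0.001 0.    0.001] rows 0.0
[ -0.4  -0.9 -78.3] [0.001 0.    0.001] rows 1.3
[239.2  22.3 -50.2] [ 0.524  0.017 -0.062] rows 3.9
```

View pics/a2.png

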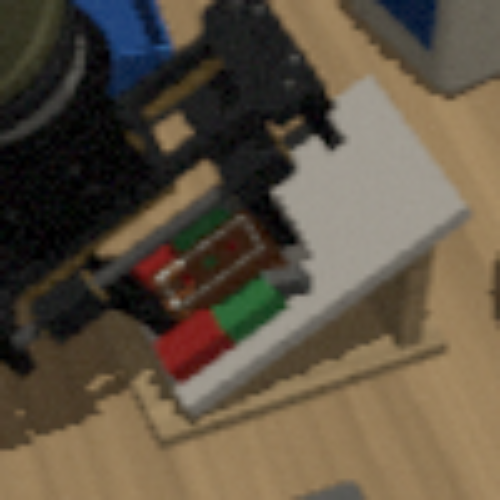

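The bar lies flat between the red jaws, so it's too narrow and goes in blue.

>>> {"op": "drive_tool", "data": {
  "moves": [
    {"x":0,"y":0,"z":0,"rx":0,"ry":0,"rz":0,"fingers":0},
    {"x":0,"y":0,"z":0,"rx":0,"ry":0,"rz":0,"fingers":0},
    {"x":0,"y":0,"z":0,"rx":0,"ry":0,"rz":0,"fingers":0},
    {"x":0,"y":0,"z":-40,"rx":0,"ry":0,"rz":0,"fingers":0},
    {"x":0,"y":0,"z":-78,"rx":0,"ry":0,"rz":0,"fingers":0},
    {"x":239,"y":22,"z":-50,"rx":0.524,"ry":0.017,"rz":-0.062,"fingers":0},
    {"x":239,"y":22,"z":-50,"rx":0.524,"ry":0.017,"rz":-0.062,"fingers":0},
    {"x":239,"y":22,"z":-50,"rx":0.524,"ry":0.017,"rz":-0.062,"fingers":0},
    {"x":239,"y":22,"z":-50,"rx":0.524,"ry":0.017,"rz":-0.062,"fingers":0},
    {"x":239,"y":22,"z":-50,"rx":0.524,"ry":0.017,"rz":-0.062,"fingers":0},
    {"x":239,"y":22,"z":-50,"rx":0.524,"ry":0.017,"rz":-0.062,"fingers":0}
  ],
  "force": 12
}}

```text
time_s: 8.82
tool_pos: [0.5383, 0.2104, 0.1096]
tool_rot: [-180.0, -0.4, 100.8]
force: [-0.3, 0.1, -0.8]
grip_width: 0.0578
grasp_force: 12.0
```

```bash
python3 -c "
from h import *
plan(down(544,199,17,5),down(544,199,130,5))
T=vision.read_camera('top')
hs=cv2.cvtColor(T['image'],cv2.COLOR_RGB2HSV)
for p in((245,222),(189,207),(209,275)):print(hs[p[1],p[0]])"
```

```text
t 8.825 w 0.0577994504221555 F [-0.3  0.1 -0.8]
[-12.9   3.6  92.5] [-0.001 -0.007  0.101] rows 1.5
[-12.1   3.5 -20.5] [-0.001 -0.007  0.101] rows 1.8
[25 91 53]
[ 26 103  72]
[ 12 198 160]
```

>>> {"op": "drive_tool", "data": {
  "moves": [
    {"x":-13,"y":4,"z":0,"rx":0,"ry":0,"rz":0.101,"fingers":0},
    {"x":-13,"y":4,"z":50,"rx":0,"ry":-0.007,"rz":0.101,"fingers":0},
    {"x":-13,"y":4,"z":85,"rx":0,"ry":-0.007,"rz":0.101,"fingers":0},
    {"x":-13,"y":4,"z":92,"rx":0,"ry":-0.007,"rz":0.101,"fingers":0},
    {"x":-13,"y":4,"z":92,"rx":0,"ry":-0.007,"rz":0.101,"fingers":0},
    {"x":-13,"y":4,"z":92,"rx":0,"ry":-0.007,"rz":0.101,"fingers":-0.5},
    {"x":-13,"y":4,"z":92,"rx":0,"ry":-0.007,"rz":0.101,"fingers":-0.5},
    {"x":-13,"y":4,"z":50,"rx":0,"ry":-0.007,"rz":0.101,"fingers":-0.5},
    {"x":-13,"y":4,"z":-10,"rx":0,"ry":-0.007,"rz":0.101,"fingers":-0.5},
    {"x":-13,"y":4,"z":-40,"rx":0,"ry":-0.007,"rz":0.101,"fingers":-0.5}
  ]
}}

```text
time_s: 10.12
tool_pos: [0.5483, 0.189, 0.1536]
tool_rot: [179.7, 0.4, 94.2]
force: [0.1, -0.9, -1.3]
grip_width: 0.0651
grasp_force: 0.0
```

```bash
python3 -c "
from h import *
plan(down(480,-300,130,-2.6),down(491.5,-346,100,-2.6),down(491.5,-346,16,-2.6))"
```

```text
t 10.125 w 0.06509932993860429 F [ 0.1 -0.9 -1.3]
[-482.4 -104.4   26.1] [0.006 0.006 0.119] rows 8.0
[-528.9  -96.5   56.5] [0.006 0.006 0.119] rows 0.9
[-528.4  -97.   140.5] [0.006 0.006 0.119] rows 1.4
```

>>> {"op": "drive_tool", "data": {
  "moves": [
    {"x":-482,"y":-104,"z":10,"rx":0.006,"ry":0.006,"rz":0.119,"fingers":-1},
    {"x":-482,"y":-104,"z":10,"rx":0.006,"ry":0.006,"rz":0.119,"fingers":-1},
    {"x":-482,"y":-104,"z":10,"rx":0.006,"ry":0.006,"rz":0.119,"fingers":-1},
    {"x":-482,"y":-104,"z":10,"rx":0.006,"ry":0.006,"rz":0.119,"fingers":-1},
    {"x":-482,"y":-104,"z":10,"rx":0.006,"ry":0.006,"rz":0.119,"fingers":-1},
    {"x":-482,"y":-104,"z":10,"rx":0.006,"ry":0.006,"rz":0.119,"fingers":-1},
    {"x":-482,"y":-104,"z":10,"rx":0.006,"ry":0.006,"rz":0.119,"fingers":-1},
    {"x":-482,"y":-104,"z":10,"rx":0.006,"ry":0.006,"rz":0.119,"fingers":-1},
    {"x":-529,"y":-96.5,"z":56,"rx":0.006,"ry":0.006,"rz":0.119,"fingers":-1},
    {"x":-529,"y":-96.5,"z":56,"rx":0.006,"ry":0.006,"rz":0.119,"fingers":-1},
    {"x":-529,"y":-96.5,"z":56,"rx":0.006,"ry":0.006,"rz":0.119,"fingers":-1},
    {"x":-529,"y":-96.5,"z":56,"rx":0.006,"ry":0.006,"rz":0.119,"fingers":-1}
  ]
}}

```text
time_s: 11.62
tool_pos: [0.4911, -0.3458, 0.0993]
tool_rot: [-179.8, 0.2, 87.6]
force: [0.4, -0.2, 0.1]
grip_width: 0.0873
grasp_force: 0.0
```

```bash
python3 -c "
from h import *
plan(down(491.5,-346,16,-2.6))"
```

```text
t 11.625 w 0.08726050609877722 F [ 0.4 -0.2  0.1]
[ 0.1  0.7 83.3] [-0.003  0.003  0.003] rows 1.3
```

>>> {"op": "drive_tool", "data": {
  "moves": [
    {"x":0,"y":1,"z":50,"rx":0,"ry":0,"rz":0,"fingers":-1},
    {"x":0,"y":1,"z":83,"rx":0,"ry":0,"rz":0,"fingers":-1},
    {"x":0,"y":1,"z":83,"rx":0,"ry":0,"rz":0,"fingers":-1},
    {"x":0,"y":1,"z":83,"rx":0,"ry":0,"rz":0,"fingers":0},
    {"x":0,"y":1,"z":83,"rx":0,"ry":0,"rz":0,"fingers":0},
    {"x":0,"y":1,"z":83,"rx":0,"ry":0,"rz":0,"fingers":0},
    {"x":0,"y":1,"z":83,"rx":0,"ry":0,"rz":0,"fingers":0},
    {"x":0,"y":1,"z":30,"rx":0,"ry":0,"rz":0,"fingers":0},
    {"x":0,"y":1,"z":-20,"rx":0,"ry":0,"rz":0,"fingers":0},
    {"x":0,"y":1,"z":-70,"rx":0,"ry":0,"rz":0,"fingers":0},
    {"x":0,"y":1,"z":-70,"rx":0,"ry":0,"rz":0,"fingers":0}
  ],
  "force": 12
}}

```text
time_s: 13.0
tool_pos: [0.4935, -0.3483, 0.1721]
tool_rot: [179.9, 0.4, 87.4]
force: [0.3, 0.1, -1.1]
grip_width: 0.0577
grasp_force: 12.0
```

```bash
python3 -c "
from h import *
plan(ga(52,0,75),ga(52,0,18))"
```

```text
t 13.0 w 0.057682263017598226 F [ 0.3  0.1 -1.1]
[319.   95.   24.2] [-0.522  0.047 -0.15 ] rows 5.4
[323.7 123.1  73.6] [-0.522  0.047 -0.15 ] rows 0.9
```

>>> {"op": "drive_tool", "data": {
  "moves": [
    {"x":319,"y":95,"z":24,"rx":-0.522,"ry":0.047,"rz":-0.15,"fingers":0},
    {"x":319,"y":95,"z":24,"rx":-0.522,"ry":0.047,"rz":-0.15,"fingers":0},
    {"x":319,"y":95,"z":24,"rx":-0.522,"ry":0.047,"rz":-0.15,"fingers":0},
    {"x":319,"y":95,"z":24,"rx":-0.522,"ry":0.047,"rz":-0.15,"fingers":0},
    {"x":319,"y":95,"z":24,"rx":-0.522,"ry":0.047,"rz":-0.15,"fingers":0},
    {"x":319,"y":95,"z":24,"rx":-0.522,"ry":0.047,"rz":-0.15,"fingers":0},
    {"x":319,"y":95,"z":24,"rx":-0.522,"ry":0.047,"rz":-0.15,"fingers":0},
    {"x":324,"y":123,"z":73,"rx":-0.522,"ry":0.047,"rz":-0.15,"fingers":0},
    {"x":324,"y":123,"z":73,"rx":-0.522,"ry":0.047,"rz":-0.15,"fingers":0},
    {"x":324,"y":123,"z":73,"rx":-0.522,"ry":0.047,"rz":-0.15,"fingers":0}
  ]
}}

```text
time_s: 14.25
tool_pos: [0.6265, -0.0288, 0.0896]
tool_rot: [150.6, -0.5, 96.4]
force: [0.0, 0.6, -0.4]
grip_width: 0.0576
grasp_force: 12.0
```

```bash
python3 -c "
from h import *
plan(ga(52,0,12),ga(-13,0,12))"
```

```text
t 14.25 w 0.05763543066742351 F [ 0.   0.6 -0.4]
[-2.8  7.4  2.1] [-0.01  -0.008 -0.004] rows 0.1
[ -3.  -57.6   2.8] [-0.01  -0.008 -0.004] rows 1.0
```

>>> {"op": "drive_tool", "data": {
  "moves": [
    {"x":-3,"y":7,"z":0,"rx":-0.01,"ry":-0.008,"rz":-0.004,"fingers":0},
    {"x":-3,"y":7,"z":2,"rx":-0.01,"ry":-0.008,"rz":-0.004,"fingers":0},
    {"x":-3,"y":7,"z":3,"rx":-0.01,"ry":-0.008,"rz":-0.004,"fingers":0},
    {"x":-3,"y":7,"z":3,"rx":-0.01,"ry":-0.008,"rz":-0.004,"fingers":0}
  ]
}}

```text
time_s: 14.75
tool_pos: [0.6359, -0.0322, 0.0945]
tool_rot: [149.7, 0.2, 96.2]
force: [0.7, 0.1, -0.2]
grip_width: 0.0577
grasp_force: 12.0
```

```bash
python3 -c "
from h import *
plan(ga(52,0,12),ga(-13,0,12))"
```

```text
t 14.75 w 0.05771925491656718 F [ 0.7  0.1 -0.2]
[ 1.7 -2.8  1.9] [0.005 0.004 0.   ] rows 0.1
[  1.7 -67.8   1.6] [0.005 0.004 0.   ] rows 1.0
```

>>> {"op": "drive_tool", "data": {
  "moves": [
    {"x":1.5,"y":-2,"z":2,"rx":0.005,"ry":0.004,"rz":0,"fingers":0},
    {"x":1.5,"y":-2,"z":3,"rx":0.005,"ry":0.004,"rz":0,"fingers":0},
    {"x":1.5,"y":-2,"z":3,"rx":0.005,"ry":0.004,"rz":0,"fingers":-0.43},
    {"x":1.5,"y":-2,"z":3,"rx":0.005,"ry":0.004,"rz":0,"fingers":-0.43},
    {"x":1.5,"y":-9,"z":3,"rx":0.005,"ry":0.004,"rz":0,"fingers":-0.43},
    {"x":1.5,"y":-15,"z":3,"rx":0.005,"ry":0.004,"rz":0,"fingers":-0.43},
    {"x":1.5,"y":-19,"z":2.5,"rx":0.005,"ry":0.004,"rz":0,"fingers":-0.43},
    {"x":1.5,"y":-23,"z":2.5,"rx":0.005,"ry":0.004,"rz":0,"fingers":-0.43},
    {"x":1.5,"y":-27,"z":2.5,"rx":0.005,"ry":0.004,"rz":0,"fingers":-0.43},
    {"x":1.5,"y":-31,"z":2.5,"rx":0.005,"ry":0.004,"rz":0,"fingers":-0.43},
    {"x":1.5,"y":-35,"z":2.5,"rx":0.005,"ry":0.004,"rz":0,"fingers":-0.43},
    {"x":1.5,"y":-38,"z":2.5,"rx":0.005,"ry":0.004,"rz":0,"fingers":-0.43}
  ]
}}

```text
time_s: 16.25
tool_pos: [0.6042, -0.0335, 0.0727]
tool_rot: [150.0, -0.0, 96.4]
force: [0.6, 0.6, -0.1]
grip_width: 0.0624
grasp_force: 0.0
```

```bash
python3 -c "
from h import *
plan(ga(52,0,12),ga(-13,0,12))"
```

```text
t 16.25 w 0.06236058609478249 F [ 0.6  0.6 -0.1]
[-0.6 35.5 -1.1] [-0.001 -0.001  0.001] rows 0.6
[ -0.5 -29.5  -1.1] [-0.001 -0.001  0.001] rows 1.0
```

>>> {"op": "drive_tool", "data": {
  "moves": [
    {"x":0,"y":-4,"z":-0.5,"rx":0,"ry":0,"rz":0,"fingers":-0.43},
    {"x":0,"y":-8,"z":-0.5,"rx":0,"ry":0,"rz":0,"fingers":-0.43},
    {"x":0,"y":-12,"z":-0.5,"rx":0,"ry":0,"rz":0,"fingers":-0.43},
    {"x":0,"y":-15,"z":-0.5,"rx":0,"ry":0,"rz":0,"fingers":-0.43},
    {"x":0,"y":-17,"z":-0.5,"rx":0,"ry":0,"rz":0,"fingers":-0.43},
    {"x":0,"y":-18,"z":-0.5,"rx":0,"ry":0,"rz":0,"fingers":-0.43},
    {"x":0,"y":-19,"z":-0.5,"rx":0,"ry":0,"rz":0,"fingers":-0.43},
    {"x":0,"y":-20,"z":-0.5,"rx":0,"ry":0,"rz":0,"fingers":-0.43}
  ]
}}

```text
time_s: 17.25
tool_pos: [0.5871, -0.0353, 0.0634]
tool_rot: [150.0, -0.0, 96.4]
force: [1.6, 1.0, -0.3]
grip_width: 0.0622
grasp_force: 0.6
```

```bash
python3 -c "
from h import *
plan(ga(52,0,12),ga(-13,0,12))"
```

```text
t 17.25 w 0.062219722931959515 F [ 1.6  1.  -0.3]
[-0.6 55.1 -0.6] [-0.    -0.001  0.001] rows 0.9
[-0.6 -9.9 -0.6] [-0.    -0.001  0.001] rows 1.0
```

>>> {"op": "drive_tool", "data": {
  "moves": [
    {"x":0,"y":-1,"z":0,"rx":0,"ry":0,"rz":0,"fingers":-0.43},
    {"x":0,"y":-2,"z":0,"rx":0,"ry":0,"rz":0,"fingers":-0.43},
    {"x":0,"y":-3,"z":0,"rx":0,"ry":0,"rz":0,"fingers":-0.43}
  ]
}}

```text
time_s: 17.62
tool_pos: [0.5865, -0.0352, 0.0634]
tool_rot: [149.8, -0.0, 96.4]
force: [5.0, 2.8, 3.5]
grip_width: 0.0622
grasp_force: 3.2
```

```bash
python3 -c "
from h import *
plan(ga(52,0,12),ga(-13,0,12))"
```

```text
t 17.625 w 0.06220174117224417 F [5.  2.8 3.5]
[-0.9 55.5  0. ] [ 0.004 -0.001  0.002] rows 0.9
[-0.8 -9.5 -0.3] [ 0.004 -0.001  0.002] rows 1.0
```

>>> {"op": "drive_tool", "data": {
  "moves": [
    {"x":0,"y":0,"z":0,"rx":0,"ry":0,"rz":0,"fingers":-0.43},
    {"x":0,"y":0,"z":0,"rx":0,"ry":0,"rz":0,"fingers":-0.43}
  ]
}}

```text
time_s: 17.88
tool_pos: [0.5865, -0.0351, 0.0635]
tool_rot: [149.8, 0.0, 96.4]
force: [4.7, 1.9, 2.7]
grip_width: 0.0625
grasp_force: 2.8
```

```bash
python3 -c "
from h import *
plan(ga(-3,0,90),down(587,352,130,20),down(587,352,17,20))
S=vision.read_camera('side')
cv2.imwrite('pics/b2.png',cv2.resize(S['image'][160:260,285:385],(500,500))[...,::-1])"
```

```text
t 17.875 w 0.0625135850408839 F [4.7 1.9 2.7]
[ -0.8   0.8 -78.2] [ 0.004 -0.001  0.002] rows 1.3
[384.6  71.3 -35.4] [ 0.525  0.063 -0.231] rows 6.4
[384.6  14.4  62.2] [ 0.525  0.063 -0.231] rows 1.8
```

View pics/b2.png

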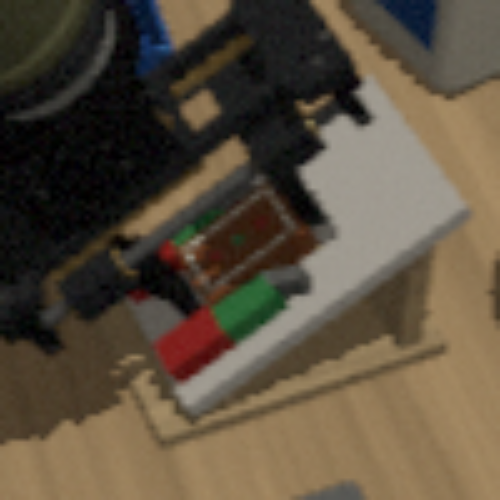

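The bar is stopped at the red jaws with its lower end at about -30, flat and in line between the green jaws. It's the right size, so it goes in green.

>>> {"op": "drive_tool", "data": {
  "moves": [
    {"x":0,"y":2,"z":0,"rx":0,"ry":0,"rz":0,"fingers":0},
    {"x":0,"y":2,"z":0,"rx":0,"ry":0,"rz":0,"fingers":0},
    {"x":0,"y":2,"z":0,"rx":0,"ry":0,"rz":0,"fingers":0},
    {"x":0,"y":2,"z":-40,"rx":0,"ry":0,"rz":0,"fingers":0},
    {"x":0,"y":2,"z":-78,"rx":0,"ry":0,"rz":0,"fingers":0},
    {"x":385,"y":71,"z":-35,"rx":0.525,"ry":0.063,"rz":-0.231,"fingers":0},
    {"x":385,"y":71,"z":-35,"rx":0.525,"ry":0.063,"rz":-0.231,"fingers":0},
    {"x":385,"y":71,"z":-35,"rx":0.525,"ry":0.063,"rz":-0.231,"fingers":0},
    {"x":385,"y":71,"z":-35,"rx":0.525,"ry":0.063,"rz":-0.231,"fingers":0},
    {"x":385,"y":71,"z":-35,"rx":0.525,"ry":0.063,"rz":-0.231,"fingers":0},
    {"x":385,"y":71,"z":-35,"rx":0.525,"ry":0.063,"rz":-0.231,"fingers":0},
    {"x":385,"y":71,"z":-35,"rx":0.525,"ry":0.063,"rz":-0.231,"fingers":0},
    {"x":385,"y":71,"z":-35,"rx":0.525,"ry":0.063,"rz":-0.231,"fingers":0},
    {"x":385,"y":71,"z":-35,"rx":0.525,"ry":0.063,"rz":-0.231,"fingers":0}
  ],
  "force": 12
}}

```text
time_s: 19.68
tool_pos: [0.5828, 0.3548, 0.1267]
tool_rot: [-179.6, -0.2, 110.2]
force: [-0.1, -1.2, -0.5]
grip_width: 0.0581
grasp_force: 11.9
```

```bash
python3 -c "
from h import *
plan(down(587,353,17,15))"
```

```text
t 19.675 w 0.05809909290281727 F [-0.1 -1.2 -0.5]
[ -3.5   4.1 109.7] [-0.007 -0.003  0.091] rows 1.8
```

>>> {"op": "drive_tool", "data": {
  "moves": [
    {"x":-3,"y":4,"z":40,"rx":-0.007,"ry":-0.003,"rz":0.091,"fingers":0},
    {"x":-3,"y":4,"z":85,"rx":-0.007,"ry":-0.003,"rz":0.091,"fingers":0},
    {"x":-3,"y":4,"z":105,"rx":-0.007,"ry":-0.003,"rz":0.091,"fingers":0},
    {"x":-3,"y":4,"z":109,"rx":-0.007,"ry":-0.003,"rz":0.091,"fingers":0},
    {"x":-3,"y":4,"z":109,"rx":-0.007,"ry":-0.003,"rz":0.091,"fingers":0},
    {"x":-3,"y":4,"z":109,"rx":-0.007,"ry":-0.003,"rz":0.091,"fingers":-0.5},
    {"x":-3,"y":4,"z":109,"rx":-0.007,"ry":-0.003,"rz":0.091,"fingers":-0.5},
    {"x":-3,"y":4,"z":60,"rx":-0.007,"ry":-0.003,"rz":0.091,"fingers":-0.5},
    {"x":-3,"y":4,"z":0,"rx":-0.007,"ry":-0.003,"rz":0.091,"fingers":-0.5},
    {"x":-3,"y":4,"z":-10,"rx":-0.007,"ry":-0.003,"rz":0.091,"fingers":-0.5}
  ]
}}

```text
time_s: 20.92
tool_pos: [0.5921, 0.3528, 0.1437]
tool_rot: [179.4, -0.1, 104.7]
force: [0.3, 0.3, 0.2]
grip_width: 0.065
grasp_force: 0.0
```

```bash
python3 -c "
from h import *
plan(down(480,0,140,0),down(394.5,-237.5,100,-46))"
```

```text
t 20.925 w 0.06496076839736221 F [0.3 0.3 0.2]
[-312.7 -198.1    0.9] [ 0.011 -0.003  0.257] rows 6.0
[-520.7 -341.6   39. ] [ 0.009 -0.007  1.06 ] rows 4.3
```

>>> {"op": "drive_tool", "data": {
  "moves": [
    {"x":-313,"y":-198,"z":1,"rx":0.011,"ry":-0.003,"rz":0.257,"fingers":-1},
    {"x":-313,"y":-198,"z":1,"rx":0.011,"ry":-0.003,"rz":0.257,"fingers":-1},
    {"x":-313,"y":-198,"z":1,"rx":0.011,"ry":-0.003,"rz":0.257,"fingers":-1},
    {"x":-313,"y":-198,"z":1,"rx":0.011,"ry":-0.003,"rz":0.257,"fingers":-1},
    {"x":-313,"y":-198,"z":1,"rx":0.011,"ry":-0.003,"rz":0.257,"fingers":-1},
    {"x":-313,"y":-198,"z":1,"rx":0.011,"ry":-0.003,"rz":0.257,"fingers":-1},
    {"x":-521,"y":-342,"z":39,"rx":0.009,"ry":-0.007,"rz":1.06,"fingers":-1},
    {"x":-521,"y":-342,"z":39,"rx":0.009,"ry":-0.007,"rz":1.06,"fingers":-1},
    {"x":-521,"y":-342,"z":39,"rx":0.009,"ry":-0.007,"rz":1.06,"fingers":-1},
    {"x":-521,"y":-342,"z":39,"rx":0.009,"ry":-0.007,"rz":1.06,"fingers":-1},
    {"x":-521,"y":-342,"z":39,"rx":0.009,"ry":-0.007,"rz":1.06,"fingers":-1},
    {"x":-521,"y":-342,"z":39,"rx":0.009,"ry":-0.007,"rz":1.06,"fingers":-1},
    {"x":-521,"y":-342,"z":39,"rx":0.009,"ry":-0.007,"rz":1.06,"fingers":-1},
    {"x":-521,"y":-342,"z":39,"rx":0.009,"ry":-0.007,"rz":1.06,"fingers":-1}
  ]
}}

```text
time_s: 22.68
tool_pos: [0.3926, -0.2395, 0.0984]
tool_rot: [-179.9, 0.5, 44.1]
force: [0.7, 0.7, 0.8]
grip_width: 0.0873
grasp_force: 0.0
```

```bash
python3 -c "
from h import *
plan(down(394.5,-237.5,16,-46))"
```

```text
t 22.675 w 0.08730731378065579 F [0.7 0.7 0.8]
[ 3.5  0.  82.4] [-0.001  0.008  0.002] rows 1.3
```

>>> {"op": "drive_tool", "data": {
  "moves": [
    {"x":3,"y":0,"z":50,"rx":0,"ry":0.008,"rz":0,"fingers":-1},
    {"x":3,"y":0,"z":82,"rx":0,"ry":0.008,"rz":0,"fingers":-1},
    {"x":3,"y":0,"z":82,"rx":0,"ry":0.008,"rz":0,"fingers":-1},
    {"x":3,"y":0,"z":82,"rx":0,"ry":0.008,"rz":0,"fingers":0},
    {"x":3,"y":0,"z":82,"rx":0,"ry":0.008,"rz":0,"fingers":0},
    {"x":3,"y":0,"z":82,"rx":0,"ry":0.008,"rz":0,"fingers":0},
    {"x":3,"y":0,"z":82,"rx":0,"ry":0.008,"rz":0,"fingers":0},
    {"x":3,"y":0,"z":30,"rx":0,"ry":0.008,"rz":0,"fingers":0},
    {"x":3,"y":0,"z":-20,"rx":0,"ry":0.008,"rz":0,"fingers":0},
    {"x":3,"y":0,"z":-70,"rx":0,"ry":0.008,"rz":0,"fingers":0},
    {"x":3,"y":0,"z":-70,"rx":0,"ry":0.008,"rz":0,"fingers":0}
  ],
  "force": 12
}}

```text
time_s: 24.05
tool_pos: [0.397, -0.2396, 0.1721]
tool_rot: [179.6, 0.0, 44.0]
force: [0.6, -0.2, -1.1]
grip_width: 0.0579
grasp_force: 11.9
```

```bash
python3 -c "
from h import *
plan(ga(56,0,75),ga(56,0,17))"
```

```text
t 24.05 w 0.05792065944093197 F [ 0.6 -0.2 -1.1]
[293.6  -2.9  23.9] [-0.481  0.243 -0.891] rows 5.6
[316.6  14.4  74.2] [-0.481  0.243 -0.891] rows 0.9
```

>>> {"op": "drive_tool", "data": {
  "moves": [
    {"x":294,"y":-3,"z":24,"rx":-0.481,"ry":0.243,"rz":-0.891,"fingers":0},
    {"x":294,"y":-3,"z":24,"rx":-0.481,"ry":0.243,"rz":-0.891,"fingers":0},
    {"x":294,"y":-3,"z":24,"rx":-0.481,"ry":0.243,"rz":-0.891,"fingers":0},
    {"x":294,"y":-3,"z":24,"rx":-0.481,"ry":0.243,"rz":-0.891,"fingers":0},
    {"x":294,"y":-3,"z":24,"rx":-0.481,"ry":0.243,"rz":-0.891,"fingers":0},
    {"x":294,"y":-3,"z":24,"rx":-0.481,"ry":0.243,"rz":-0.891,"fingers":0},
    {"x":294,"y":-3,"z":24,"rx":-0.481,"ry":0.243,"rz":-0.891,"fingers":0},
    {"x":294,"y":-3,"z":24,"rx":-0.481,"ry":0.243,"rz":-0.891,"fingers":0},
    {"x":294,"y":-3,"z":24,"rx":-0.481,"ry":0.243,"rz":-0.891,"fingers":0},
    {"x":305,"y":6,"z":50,"rx":-0.481,"ry":0.243,"rz":-0.891,"fingers":0},
    {"x":314,"y":13,"z":70,"rx":-0.481,"ry":0.243,"rz":-0.891,"fingers":0},
    {"x":316.5,"y":14.5,"z":74,"rx":-0.481,"ry":0.243,"rz":-0.891,"fingers":0},
    {"x":316.5,"y":14.5,"z":74,"rx":-0.481,"ry":0.243,"rz":-0.891,"fingers":0},
    {"x":316.5,"y":14.5,"z":74,"rx":-0.481,"ry":0.243,"rz":-0.891,"fingers":0}
  ]
}}

```text
time_s: 25.8
tool_pos: [0.6327, -0.0287, 0.0953]
tool_rot: [150.2, -0.3, 96.3]
force: [0.4, 0.6, -0.7]
grip_width: 0.0582
grasp_force: 11.9
```

```bash
python3 -c "
from h import *
plan(ga(56,0,12),ga(-13,0,12))"
```

```text
t 25.8 w 0.058164486614132566 F [ 0.4  0.6 -0.7]
[-2.1  3.2  4. ] [-0.003 -0.005 -0.003] rows 0.1
[ -2.3 -65.8   4.2] [-0.003 -0.005 -0.003] rows 1.1
```

>>> {"op": "drive_tool", "data": {
  "moves": [
    {"x":-2,"y":3,"z":2,"rx":-0.003,"ry":-0.005,"rz":-0.003,"fingers":0},
    {"x":-2,"y":3,"z":4,"rx":-0.003,"ry":-0.005,"rz":-0.003,"fingers":0},
    {"x":-2,"y":3,"z":5,"rx":-0.003,"ry":-0.005,"rz":-0.003,"fingers":0},
    {"x":-2,"y":3,"z":5,"rx":-0.003,"ry":-0.005,"rz":-0.003,"fingers":0},
    {"x":-2,"y":3,"z":5,"rx":-0.003,"ry":-0.005,"rz":-0.003,"fingers":-0.43},
    {"x":-2,"y":3,"z":5,"rx":-0.003,"ry":-0.005,"rz":-0.003,"fingers":-0.43},
    {"x":-2,"y":-1,"z":5,"rx":-0.003,"ry":-0.005,"rz":-0.003,"fingers":-0.43},
    {"x":-2,"y":-5,"z":5,"rx":-0.003,"ry":-0.005,"rz":-0.003,"fingers":-0.43},
    {"x":-2,"y":-9,"z":5,"rx":-0.003,"ry":-0.005,"rz":-0.003,"fingers":-0.43},
    {"x":-2,"y":-13,"z":5,"rx":-0.003,"ry":-0.005,"rz":-0.003,"fingers":-0.43},
    {"x":-2,"y":-15,"z":5,"rx":-0.003,"ry":-0.005,"rz":-0.003,"fingers":-0.43},
    {"x":-2,"y":-17,"z":5,"rx":-0.003,"ry":-0.005,"rz":-0.003,"fingers":-0.43}
  ]
}}

```text
time_s: 27.3
tool_pos: [0.6203, -0.0319, 0.0814]
tool_rot: [150.1, -0.1, 96.3]
force: [-0.5, -0.3, 0.1]
grip_width: 0.0622
grasp_force: 0.0
```

```bash
python3 -c "
from h import *
plan(ga(30,0,12))"
```

```text
t 27.3 w 0.062235638928830946 F [-0.5 -0.3  0.1]
[-0.3 -4.8 -1.7] [-0.001 -0.001  0.   ] rows 0.1
```

>>> {"op": "drive_tool", "data": {
  "moves": [
    {"x":0,"y":-2,"z":-0.5,"rx":0,"ry":0,"rz":0,"fingers":-0.43},
    {"x":0,"y":-4,"z":-0.5,"rx":0,"ry":0,"rz":0,"fingers":-0.43},
    {"x":0,"y":-5,"z":-0.5,"rx":0,"ry":0,"rz":0,"fingers":-0.43},
    {"x":0,"y":-6,"z":-0.5,"rx":0,"ry":0,"rz":0,"fingers":-0.43},
    {"x":0,"y":-7,"z":-0.5,"rx":0,"ry":0,"rz":0,"fingers":-0.43}
  ]
}}

```text
time_s: 27.92
tool_pos: [0.6155, -0.033, 0.0795]
tool_rot: [149.9, -0.0, 96.3]
force: [4.1, -1.9, 1.3]
grip_width: 0.0622
grasp_force: 2.1
```

```bash
python3 -c "
from h import *
plan(ga(30,0,12))"
```

```text
t 27.925 w 0.0622399266288989 F [ 4.1 -1.9  1.3]
[ 0.2  0.3 -0.8] [ 0.002 -0.001  0.   ] rows 0.0
```

>>> {"op": "drive_tool", "data": {
  "moves": [
    {"x":0,"y":-1,"z":0,"rx":0,"ry":0,"rz":0,"fingers":-0.43},
    {"x":0,"y":-2,"z":0,"rx":0,"ry":0,"rz":0,"fingers":-0.43},
    {"x":0,"y":-2,"z":0,"rx":0,"ry":0,"rz":0,"fingers":-0.43},
    {"x":0,"y":-2,"z":0,"rx":0,"ry":0,"rz":0,"fingers":-0.43}
  ]
}}

```text
time_s: 28.42
tool_pos: [0.615, -0.0332, 0.0796]
tool_rot: [149.7, -0.0, 96.3]
force: [6.3, -1.6, 2.5]
grip_width: 0.0622
grasp_force: 3.2
```

```bash
python3 -c "
from h import *
plan(ga(30,0,90),down(520,250,150,20),down(397,299,130,35))
S=vision.read_camera('side')
cv2.imwrite('pics/c2.png',cv2.resize(S['image'][160:260,285:385],(500,500))[...,::-1])"
```

```text
t 28.425 w 0.0621761073654027 F [ 6.3 -1.6  2.5]
[  0.4   1.1 -78.5] [ 0.005 -0.     0.   ] rows 1.3
[291.9 -19.2 -92.7] [ 0.526  0.063 -0.233] rows 4.7
[ 354.2 -130.2 -134.3] [ 0.517  0.132 -0.489] rows 2.2
```

View pics/c2.png

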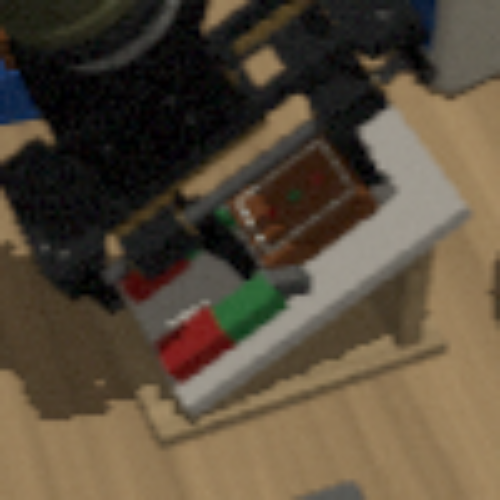

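It's stopped at the lead-in, flat and in line, so it's too wide and goes in orange.

>>> {"op": "drive_tool", "data": {
  "moves": [
    {"x":0,"y":2,"z":0,"rx":0,"ry":0,"rz":0,"fingers":0},
    {"x":0,"y":2,"z":0,"rx":0,"ry":0,"rz":0,"fingers":0},
    {"x":0,"y":2,"z":0,"rx":0,"ry":0,"rz":0,"fingers":0},
    {"x":0,"y":2,"z":-40,"rx":0,"ry":0,"rz":0,"fingers":0},
    {"x":0,"y":2,"z":-78,"rx":0,"ry":0,"rz":0,"fingers":0},
    {"x":292,"y":-19,"z":-93,"rx":0.526,"ry":0.063,"rz":-0.233,"fingers":0},
    {"x":292,"y":-19,"z":-93,"rx":0.526,"ry":0.063,"rz":-0.233,"fingers":0},
    {"x":292,"y":-19,"z":-93,"rx":0.526,"ry":0.063,"rz":-0.233,"fingers":0},
    {"x":292,"y":-19,"z":-93,"rx":0.526,"ry":0.063,"rz":-0.233,"fingers":0},
    {"x":292,"y":-19,"z":-93,"rx":0.526,"ry":0.063,"rz":-0.233,"fingers":0},
    {"x":354,"y":-130,"z":-134,"rx":0.517,"ry":0.132,"rz":-0.489,"fingers":0},
    {"x":354,"y":-130,"z":-134,"rx":0.517,"ry":0.132,"rz":-0.489,"fingers":0},
    {"x":354,"y":-130,"z":-134,"rx":0.517,"ry":0.132,"rz":-0.489,"fingers":0},
    {"x":354,"y":-130,"z":-134,"rx":0.517,"ry":0.132,"rz":-0.489,"fingers":0},
    {"x":354,"y":-130,"z":-134,"rx":0.517,"ry":0.132,"rz":-0.489,"fingers":0},
    {"x":354,"y":-130,"z":-134,"rx":0.517,"ry":0.132,"rz":-0.489,"fingers":0}
  ],
  "force": 12
}}

```text
time_s: 30.48
tool_pos: [0.3964, 0.298, 0.129]
tool_rot: [-179.7, -0.2, 124.8]
force: [-0.1, 0.2, -1.0]
grip_width: 0.0579
grasp_force: 11.9
```

```bash
python3 -c "
from h import *
plan(down(397,299,17,35))"
```

```text
t 30.475 w 0.05788716123278743 F [-0.1  0.2 -1. ]
[1.00e-01 1.50e+00 1.12e+02] [-0.004 -0.004 -0.003] rows 1.8
```

>>> {"op": "drive_tool", "data": {
  "moves": [
    {"x":0,"y":1,"z":45,"rx":0,"ry":0,"rz":0,"fingers":0},
    {"x":0,"y":1,"z":85,"rx":0,"ry":0,"rz":0,"fingers":0},
    {"x":0,"y":1,"z":107,"rx":-0.004,"ry":-0.004,"rz":0,"fingers":0},
    {"x":0,"y":1,"z":111,"rx":-0.004,"ry":-0.004,"rz":0,"fingers":0},
    {"x":0,"y":1,"z":111,"rx":-0.004,"ry":-0.004,"rz":0,"fingers":0},
    {"x":0,"y":1,"z":111,"rx":-0.004,"ry":-0.004,"rz":0,"fingers":-0.5},
    {"x":0,"y":1,"z":111,"rx":-0.004,"ry":-0.004,"rz":0,"fingers":-0.5},
    {"x":0,"y":1,"z":60,"rx":0,"ry":0,"rz":0,"fingers":-0.5},
    {"x":0,"y":1,"z":0,"rx":0,"ry":0,"rz":0,"fingers":-0.5},
    {"x":-120,"y":20,"z":-40,"rx":0,"ry":0,"rz":0,"fingers":-0.5},
    {"x":-230,"y":20,"z":-60,"rx":0,"ry":0,"rz":0,"fingers":-0.5},
    {"x":-230,"y":20,"z":-60,"rx":0,"ry":0,"rz":0,"fingers":-0.5},
    {"x":-230,"y":20,"z":-60,"rx":0,"ry":0,"rz":0,"fingers":-0.5},
    {"x":-230,"y":20,"z":-60,"rx":0,"ry":0,"rz":0,"fingers":-0.5}
  ]
}}

```text
time_s: 32.22
tool_pos: [0.5469, 0.1174, 0.1887]
tool_rot: [-179.8, -0.1, 124.5]
force: [-0.3, 0.8, -0.1]
grip_width: 0.0651
grasp_force: 0.0
```

```bash
python3 -c "
from h import *
plan()
T=vision.read_camera('top')
cv2.imwrite('pics/end.png',cv2.resize(T['image'][100:310,150:480],(785,500))[...,::-1])"
```

```text
t 32.225 w 0.0651117817539411 F [-0.3  0.8 -0.1]
```

View pics/end.png

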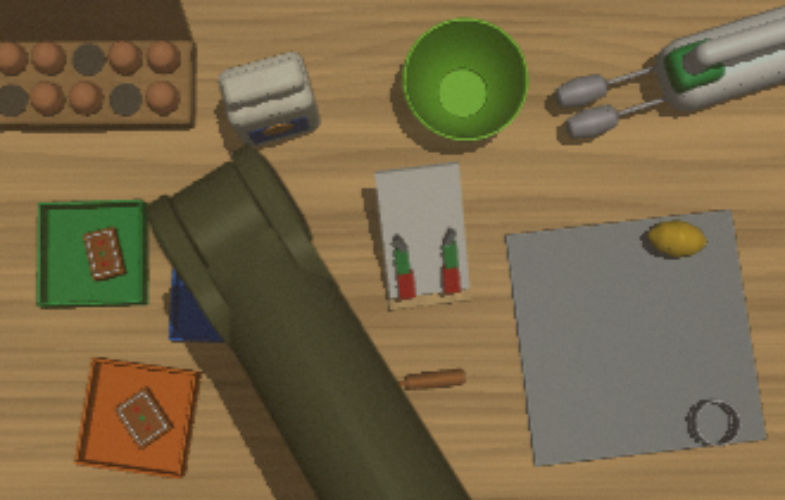

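The green and orange boxes each hold one flat bar at (104,253) and (143,417), and the mat holds only the lemon and cutter. The arm hides the blue box, so I'll move it aside and check that box numerically.

>>> {"op": "drive_tool", "data": {
  "moves": [
    {"x":-100,"y":0,"z":-20,"rx":0,"ry":0,"rz":0.3,"fingers":-0.5},
    {"x":-200,"y":-50,"z":-20,"rx":0,"ry":0,"rz":0.5,"fingers":-0.5},
    {"x":-250,"y":-100,"z":-20,"rx":0,"ry":0,"rz":0.5,"fingers":-0.5},
    {"x":-250,"y":-100,"z":-20,"rx":0,"ry":0,"rz":0.5,"fingers":-0.5},
    {"x":-250,"y":-100,"z":-20,"rx":0,"ry":0,"rz":0.5,"fingers":-0.5},
    {"x":-250,"y":-100,"z":-20,"rx":0,"ry":0,"rz":0.5,"fingers":-0.5},
    {"x":-250,"y":-100,"z":-20,"rx":0,"ry":0,"rz":0.5,"fingers":-0.5},
    {"x":-250,"y":-100,"z":-20,"rx":0,"ry":0,"rz":0.5,"fingers":-0.5}
  ]
}}

```text
time_s: 33.28
tool_pos: [0.6054, -0.1369, 0.2079]
tool_rot: [-179.7, -0.1, 96.6]
force: [-0.0, 0.1, 0.1]
grip_width: 0.0656
grasp_force: 0.0
```

```bash
python3 -c "
from h import *
plan()
for n in('top','side'):
    T=vision.read_camera(n)
    m=np.zeros((400,640),np.uint8);cv2.fillPoly(m,[np.int32(proj(T,[[.544+a*.05,.199+b*.05,.012] for a,b in((1,1),(1,-1),(-1,-1),(-1,1))]))],1)
    im=T['image'].astype(int);d=(im[...,0]-im[...,2]>20)&(m>0);bl=(im[...,2]-im[...,0]>20)&(m>0)
    print(n,m.sum(),'brown',d.sum(),'blue',bl.sum())
    k=max(cv2.findContours(cv2.morphologyEx(d.astype(np.uint8),3,np.ones((5,5))),0,2)[0],key=cv2.contourArea)
    print(cv2.minAreaRect(np.float32([ray(T,p[0],.022)[:2]*1000 for p in k])))"
```

```text
t 33.275 w 0.06556540208094186 F [-0.   0.1  0.1]
top 1277 brown 205 blue 1029
((546.5789794921875, 185.45945739746094), (57.05274200439453, 30.717044830322266), 4.635551452636719)
side 898 brown 184 blue 667
((547.0818481445312, 181.12533569335938), (58.08668899536133, 40.07573318481445), 3.219235420227051)
```

The bar in the blue box is flat: it measures 57 x 31 from above, well inside the walls. I'm handing the job in.

```bash
python3 -c "
from cell import workorder
print(workorder.sign_off())"
```

```text
the job is handed in; nothing more can be done
None
```

All three bars were gauged and put away at about 33 s: the narrow one in blue, the right-sized one in green and the wide one in orange. The job is handed in, but the sign-off returned no verdict.

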